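Swing the pressing clapper past the post into its bay

TASK

Using only pushes of the fingertips, work the long wooden clapper past the short steel post and into the white-railed bay: angle it so that one end goes in behind the post, then push the other end round, until it lies snug along the back rail between the two cheeks. Never lift it or tip it up, leave the spool, pliers, notions box and pin dish where they are, and finish with the hand clear.

Things in the scene. Friction and masses are not known exactly. Their poses are not given: they have to be found in the camera images.
- clapper: Tailor's clapper: a loose pale beech bar, 270 long x 44 wide x 32 mm high, about 0.26 kg, lying flat on the table; it slides under a push of a few newtons. Origin: centre of its underside. Its y axis runs along its length, x across its width, z up. At the start its +y end lies to the robot's left and it stands on the robot's side of the bay, roughly parallel to the back rail (within 20 degrees) and shifted to the left.
- clapper_left (a point): Centre of the clapper's +y end face (135 mm from its middle, 16 mm above its underside).
- clapper_right (a point): Centre of the clapper's -y end face (135 mm from its middle, 16 mm above its underside).
- bay: Fixed three-sided bay of white rails 36 mm high and 18 mm thick, without a floor, open towards the robot. Origin: on the table at the middle of the inner face of the back rail. Its y axis runs along the back rail, to the robot's left; its -x axis points out of the mouth. The inner faces of the two cheeks are at y = +160 and -160 mm, and the cheeks reach from the back rail to x = -75 mm. The whole bay may be turned by up to 12 degrees.
- post: Fixed upright dark steel post with a brass top, 32 mm diameter, 55 mm high, in front of the right part of the bay's mouth: its axis stands 101 mm out from the back rail's inner face (so 85 mm are free between post and rail) and 65 to 90 mm in from the right cheek's inner face. Origin: on the axis at table level. The mouth left over between post and left cheek is shorter than the clapper.
- spool: Bystander: white thread spool standing on end, 32 mm diameter, 44 mm high, loose, right of the work in front of the bay. Origin: centre of its underside.
- pliers: Bystander: small red-handled pliers lying flat, about 130 mm long, 60 mm wide over the handles, 15 mm high, left of the bay. Origin: at the pivot, table level; jaws to its +x.
- notions_box: Bystander: clear plastic box with lime green lid, 76 x 116 x 67 mm high, behind the back rail. Origin: centre of its underside.
- pin_dish: Bystander: small blue ceramic dish, 70 mm diameter, 22 mm high, right of the bay. Origin: centre of its underside.

How it is judged:
At the end, for the whole second after the job is handed in: The clapper lies flat and at rest on the table inside the bay, between the cheeks, and neither end stands more than 15 mm off the back rail (each end's centre within 37 mm of the rail's inner face) (x of clapper_left in the frame of bay between -0.037 and 0 m and x of clapper_right in the frame of bay between -0.037 and 0 m and y of clapper in the frame of bay between -0.03 and 0.03 m and height (world z) of clapper below 0.005 m and angle between clapper's own z axis and vertical below 0.05 rad and linear speed of clapper below 0.01 m/s); the robot touches nothing.
It fails at once if the clapper is lifted more than 12 mm or tipped up by more than 0.15 rad (height (world z) of clapper above 0.012 m or angle between clapper's own z axis and vertical above 0.15 rad).
It fails at once if the spool, pliers, notions box or pin dish is moved by more than 20 mm (distance of any of spool, pliers, notions_box, pin_dish from where it was at the start of the episode above 0.02 m).
It also fails if it takes over 61 s, if anything falls off the work surface, if the arm or the gripper's body presses on something with over 40 N, if the wrist force passes 120 N, or if a joint passes its speed limit or range.

ROBOT

A 6-joint arm with a two-finger parallel gripper is mounted at the origin on the work surface. World frame = base frame: x ahead of the robot, y to its left, z up, the work surface at z = 0. Lengths are in m, angles in rad, forces in N, time in s.
With the tool pointing down it reaches from about 0.35 to 0.8 m from the base axis. Payload 7.3 kg.
Tool frame: the origin (TCP) lies between the finger pads; the fingertips stand 19 mm ahead of it and the grasp point (between the pads) is the TCP (bot.finger_overhang is the distance from the TCP to the fingertips, in m); y points along the fingers, z is the direction in which the jaws open and shut, and the axes are right-handed (so a half turn about y gives the same grasp; the last joint's range is limited). The gripper opens to 85 mm and grips with 20 to 120 N. Pads are 22 mm wide; open, the fingers measure 114 mm over their backs; the gripper's body (76 mm by 85 mm) begins 54 mm behind the grasp point. The pads swing forward as they close: fully open they stand 13 mm farther back than shut.
Start: joints at [-1.271, 0.342, 1.524, -0, 1.275, -0.146], TCP at [0.226, -0.474, 0.25] pointing down, gripper open.
Joint ranges: [-2.53, 2.53], [-0.77, 2.02], [0.04, 2.7], [-1, 4.14], [0.28, 2.66], [-3.11, 3.11]. Speed limits (rad/s): [2.57, 2.57, 3.14, 3.14, 3.14, 3.14].

INTERFACE

Orientations are given as a unit quaternion [w, x, y, z].
In Python, from workcell import bot gives the robot as it stands. The module is installed in compiled form; this text tells all that it offers.
- The arm moves only by the shell command python3 -m jog 'ROWS' [FORCE]. ROWS is a JSON object of lists of equal length, an entry for each row: "delta_pos": the shift along the tool's x, y, z in cm, a list of three; "rot": the turn, a rotation vector about the tool's x, y, z in rad, a list of three; "hand": the closure, from -1 (fully open) to 1 (shut). A call has 1 to 12 rows; each row is the pose to reach, as a shift and turn from the pose commanded when the call began, along the tool's axes at that moment; what a row does not reach only later rows make up. A row lasts 1/10 s, in which the tool goes at most 50 mm and 8.59 degrees, less where a joint would pass 70% of its speed; a pose out of reach is approached as far as the arm can. A call with a gripper value outside its range is refused whole. The fingers move at their own pace and stop on an object; FORCE is the grip in N (left out, the last holds). Time passes only in rows, so rows that repeat a pose let the fingers close. It gives the time, the measured TCP pose, the force and the opening at its end, in the units of the state.
- bot.sense(): the state, without advancing time (a new reading comes with each control period).
- bot.capture(name): name is "side" or "top" or "wrist"; returns a dict with "color" (480x640x3 uint8, blue, green, red), "depth" (480x640 float32, m along the optical axis (not along the pixel's ray), 0 where there is no reading), "mtx" (3x3 intrinsics, pixels), "T" (4x4, takes a point from camera to world coordinates); the wrist camera has in their place "tool_from_camera" (4x4, takes a point from camera to tool coordinates, whose origin is the TCP and whose axes are the tool frame's). Camera axes: x right, y up, looking along -z (the intrinsics and any distortion apply to the point x, -y, -z); pixel columns grow to the right and rows downward; lengths in m; the calibration is good to about 2 mm. A picture is of the moment at which its call begins: read the wrist's pose just before it.
- bot.close_job(): hands the job in, once; it reports no verdict.
The state is a dict: "time_s": time; "qpos": joint angles; "joint_vel": joint speeds; "joint_torque": joint torques, N m; "tcp_pos": TCP position; "tool_rot": TCP orientation; "force": force on the tool from outside, world axes, zero at the start; "moment": the same for the moment, N m; "opening": finger opening in m.
Only numpy, scipy, OpenCV 4.12 (cv2) and the standard library are available. Lean on these libraries where they do the work, as an engineer would, in place of code of your own. Each camera call takes 0.05 s, during which the arm holds its last target. There are 200 camera calls.

## Working session

There is one attempt and no reset: what is moved stays moved. The work goes in short steps, Python scripts to look and compute and a shell command to move; the robot and the scene stay as the last step left them, time stands still between calls to the robot, and variables do not carry over. Pictures are saved under pics/ and viewed, about 8 in all and at most 12, crops included, and the job is handed in when it is done.

```bash
mkdir -p pics
python3 - <<'E'
from workcell import bot
import cv2,numpy as np
s=bot.sense();print(s)
for n in("top","side"):
    c=bot.capture(n);cv2.imwrite(f"pics/{n}0.png",c["color"]);np.savez(f"{n}0.npz",**c)
    print(n,c["mtx"],c["T"].round(4),c.keys())
E
```

```text
{'time_s': 0.0, 'qpos': array([-1.27099290e+00,  3.42718150e-01,  1.52504338e+00, -1.56746162e-05,
        1.27541411e+00, -1.46006376e-01]), 'joint_vel': array([ 3.43005416e-04, -2.94404042e-04,  5.76492880e-06,  4.88262452e-04,
       -5.84601919e-04,  6.45407761e-04]), 'joint_torque': array([-6.58862200e-05, -4.33673573e+01, -2.46013534e+01, -2.73753176e-04,
        8.07261968e-03,  2.79127710e-05]), 'tcp_pos': array([ 0.22627112, -0.47330603,  0.24961912]), 'tool_rot': array([ 0.15626881, -0.15636537,  0.69016957, -0.68905435]), 'force': array([0.12552656, 0.57448813, 0.0509396 ]), 'moment': array([ 0.02570633, -0.04797941,  0.04581718]), 'opening': 0.08549308542484585}
top [[613.94927687   0.         318.93236004]
 [  0.         613.94927687 239.37667731]
 [  0.           0.           1.        ]] [[-2.7800e-02  9.9850e-01 -4.6900e-02  5.0810e-01]
 [-9.9950e-01 -2.8500e-02 -1.4000e-02 -1.1000e-03]
 [-1.5300e-02  4.6500e-02  9.9880e-01  1.1833e+00]
 [ 0.0000e+00  0.0000e+00  0.0000e+00  1.0000e+00]] dict_keys(['color', 'depth', 'mtx', 'T'])
side [[593.07145175   0.         322.85498859]
 [  0.         593.07145175 240.34194903]
 [  0.           0.           1.        ]] [[ 0.9978  0.0542 -0.0373  0.5463]
 [-0.0644  0.6916 -0.7194 -0.7698]
 [-0.0132  0.7202  0.6936  0.8053]
 [ 0.      0.      0.      1.    ]] dict_keys(['color', 'depth', 'mtx', 'T'])
```

View pics/top0.png

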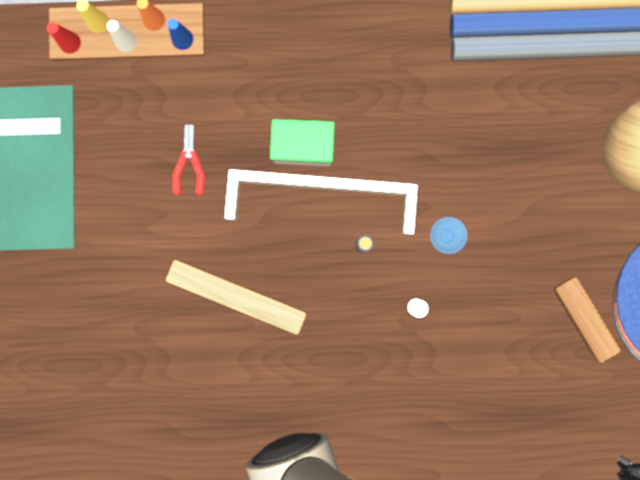

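The top view shows the clapper at (172,272)–(300,322), the rail from (230,172) to (417,187), the post at (365,243), the spool at (418,308) and the dish at (449,235).

```bash
cat > h.py <<'E'
import cv2,numpy as np
from workcell import bot
def ray(c,px,z):
    d=np.array([(px[0]-c["mtx"][0,2])/c["mtx"][0,0],-(px[1]-c["mtx"][1,2])/c["mtx"][1,1],-1.])
    d=c["T"][:3,:3]@d; o=c["T"][:3,3]
    return (o+d*(z-o[2])/d[2])[:2]
def mask(c,lo,hi,box):
    m=cv2.inRange(cv2.cvtColor(c["color"],cv2.COLOR_BGR2HSV),np.array(lo),np.array(hi))
    o=np.zeros_like(m);x0,y0,x1,y1=box;o[y0:y1,x0:x1]=m[y0:y1,x0:x1];return o
def big(m):
    return max(cv2.findContours(m,cv2.RETR_EXTERNAL,cv2.CHAIN_APPROX_NONE)[0],key=cv2.contourArea)
def rect(c,cnt,z):
    P=np.array([ray(c,p[0],z) for p in cnt],np.float32)
    (cx,cy),_,_=r=cv2.minAreaRect(P*1000)
    return r,cv2.boxPoints(r)/1000
def clapper(c,box=(100,150,420,350)):
    m=mask(c,(15,40,130),(30,140,255),box)
    m=cv2.morphologyEx(m,cv2.MORPH_OPEN,np.ones((5,5),np.uint8))
    r,b=rect(c,big(m),.032)
    e=[(b[i]+b[(i+1)%4])/2 for i in range(4)]
    if np.linalg.norm(b[0]-b[1])<np.linalg.norm(b[1]-b[2]): e=[e[0],e[2]]
    else: e=[e[1],e[3]]
    e.sort(key=lambda p:-p[1]); L,R=e
    return L,R,r[1]
E
python3 - <<'E'
from h import *
c=dict(np.load("top0.npz"))
L,R,sz=clapper(c);print("clapper",L,R,sz,(L+R)/2)
m=mask(c,(0,0,190),(180,50,255),(215,160,430,245));cn=big(m)
r,b=rect(c,cn,.036);print("bay",r,b)
m=mask(c,(15,100,120),(35,255,255),(350,230,380,260));
p=ray(c,cv2.minEnclosingCircle(big(m))[0],.055);print("post",p)
m=mask(c,(0,0,190),(180,60,255),(400,295,435,325));print("spool",ray(c,cv2.minEnclosingCircle(big(m))[0],.044))
m=mask(c,(95,100,60),(115,255,255),(425,210,475,260));q=cv2.minEnclosingCircle(big(m));print("dish",ray(c,q[0],.022),q)
m=mask(c,(0,120,80),(10,255,255),(160,110,215,205))
print("pliers",[ray(c,q,.01) for q in [(176,193),(203,193),(189,125)]])
E
```

```text
clapper [0.51417387 0.29954302] [0.40475023 0.0496743 ] (272.77813720703125, 47.05055618286133) [0.45946205 0.17460866]
bay ((633.6936645507812, 10.113311767578125), (359.3240661621094, 96.04451751708984), 83.62477111816406) [[ 0.5660189  -0.16310535]
 [ 0.6614694  -0.17377006]
 [ 0.70136845  0.18333197]
 [ 0.60591793  0.19399667]]
post [ 0.54389795 -0.06487778]
spool [ 0.42972011 -0.16294908]
dish [ 0.56414188 -0.2296471 ] ((448.493408203125, 234.8970947265625), 17.48444938659668)
pliers [array([0.66052802, 0.2881954 ]), array([0.6589768 , 0.23603235]), array([0.79205285, 0.26069278])]
```

```bash
cat >> h.py <<'E'
from scipy.spatial.transform import Rotation as Ro
BO=np.array([.662,.007]); BX=np.array([.9938,-.111]); BY=np.array([.111,.9938])
def tobay(p): d=np.asarray(p)-BO; return np.array([d@BX,d@BY]).round(4)
def fromway(b): return BO+b[0]*BX+b[1]*BY
def toolR():
    w,x,y,z=bot.sense()["tool_rot"]; return Ro.from_quat([x,y,z,w])
def plan(*targets):
    # targets: world xyz + yaw of tool z axis in deg (None=keep, half turn free); prints tool-frame delta in cm and turn about tool y
    s=bot.sense();R=toolR();M=R.as_matrix();y0=np.degrees(np.arctan2(M[1,2],M[0,2]))
    print("t",s["time_s"],"tcp",s["tcp_pos"].round(4),"zyaw",y0.round(1),"q",s["qpos"].round(2),"F",s["force"].round(1),"open",round(s["opening"],3))
    for x,y,z,a in targets:
        d=M.T@(np.array([x,y,z])-s["tcp_pos"])*100
        t=0 if a is None else (a-y0+90)%180-90
        print("d",d.round(2),"rotvec y",round(np.radians(-t),3),"deg",round(t,1))
E
python3 - <<'E'
from h import *
print(toolR().as_matrix().round(3))
plan((.42,-.2,.2,None),(.38,.0,.15,None),(.365,.098,.15,25),(.365,.098,.03,25))
c=dict(np.load("side0.npz"));t=dict(np.load("top0.npz"))
m=mask(t,(15,100,120),(35,255,255),(350,230,380,260));print(cv2.boundingRect(big(m)))
# depth cross-check: post top points and rail-top points from the top camera
ii=np.argwhere(np.ones((480,640)))[:, ::-1]
d=t["depth"].ravel();P=np.c_[(ii[:,0]-t["mtx"][0,2])/t["mtx"][0,0]*d,-(ii[:,1]-t["mtx"][1,2])/t["mtx"][1,1]*d,-d]
W=P@t["T"][:3,:3].T+t["T"][:3,3]
def sel(x0,x1,y0,y1,z0,z1):
    k=(W[:,0]>x0)&(W[:,0]<x1)&(W[:,1]>y0)&(W[:,1]<y1)&(W[:,2]>z0)&(W[:,2]<z1);return W[k]
p=sel(.5,.6,-.12,0,.048,.065);print("post",len(p),p.mean(0) if len(p) else 0,p.min(0),p.max(0))
for y in(-.1,0.,.1):
    p=sel(.6,.75,y-.01,y+.01,.03,.042);print("rail",y,len(p),p.min(0),p.max(0))
E
```

```text
[[-0.902 -0.     0.431]
 [-0.431  0.001 -0.902]
 [-0.    -1.    -0.001]]
t 0.1 tcp [ 0.2263 -0.4734  0.2497] zyaw -64.5 q [-1.27  0.34  1.52  0.    1.28 -0.15] F [-0.8  0.8  0.3] open 0.085
d [-29.26   5.   -16.31] rotvec y 0.0 deg 0
d [-34.27  10.03 -36.07] rotvec y 0.0 deg 0
d [-37.15  10.04 -45.56] rotvec y -1.561 deg 89.5
d [-37.14  22.04 -45.54] rotvec y -1.561 deg 89.5
(362, 247, 2, 2)
post 190 [ 0.55165249 -0.06906135  0.05275568] [ 0.53747804 -0.08321006  0.0480853 ] [ 0.56705634 -0.05334289  0.05933548]
rail -0.1 101 [ 0.64957554 -0.10992206  0.03146071] [ 0.66840333 -0.09080613  0.03994953]
rail 0.0 111 [ 0.65999356 -0.00905182  0.03023533] [0.70653935 0.0099665  0.04071048]
rail 0.1 110 [0.67234267 0.09029829 0.03021583] [0.71378186 0.1097498  0.04074875]
```

```bash
python3 -m jog '{"delta_pos":[[-15,2.5,-8],[-29.3,5,-16.3],[-29.3,5,-16.3],[-29.3,5,-16.3],[-29.3,5,-16.3],[-29.3,5,-16.3],[-29.3,5,-16.3],[-29.3,5,-16.3],[-37.1,10,-45.5],[-37.1,10,-45.5],[-37.1,10,-45.5],[-37.1,10,-45.5]],"rot":[[0,0.1,0],[0,0.3,0],[0,0.557,0],[0,0.557,0],[0,0.557,0],[0,0.557,0],[0,0.557,0],[0,0.557,0],[0,0.557,0],[0,0.557,0],[0,0.557,0],[0,0.557,0]],"hand":[1,1,1,1,1,1,1,1,1,1,1,1]}' 30
python3 - <<'E'
from h import *
print(toolR().as_matrix().round(3))
plan((.365,.098,.15,None),(.365,.098,.032,-96.4))
E
```

```text
time_s: 1.3
tcp_pos: [0.3835, -0.0052, 0.1674]
tool_rot: [0.04, -0.04, -0.706, 0.706]
force: [2.0, 0.1, -0.5]
opening: -0.0
[[-0.994  0.    -0.112]
 [ 0.112 -0.    -0.994]
 [-0.    -1.     0.   ]]
t 1.3 tcp [ 0.3835 -0.0052  0.1674] zyaw -96.4 q [-0.21  0.19  2.   -0.    0.95  1.47] F [ 2.   0.1 -0.5] open -0.0
d [  2.99   1.73 -10.05] rotvec y 0.0 deg 0
d [  3.    13.53 -10.05] rotvec y -0.001 deg 0.0
```

```bash
python3 -m jog '{"delta_pos":[[1.5,0.8,-5],[3,1.7,-10],[3,1.7,-10],[3,5,-10],[3,9,-10],[3,13.5,-10],[3,13.5,-10],[3,13.5,-10]],"rot":[[0,0,0],[0,0,0],[0,0,0],[0,0,0],[0,0,0],[0,0,0],[0,0,0],[0,0,0]],"hand":[1,1,1,1,1,1,1,1]}'
python3 - <<'E'
from h import *
plan()
print(tobay(bot.sense()["tcp_pos"][:2]))
c=bot.capture("top");cv2.imwrite("pics/a.png",c["color"][100:400,100:500])
E
```

```text
time_s: 2.1
tcp_pos: [0.3653, 0.0958, 0.0328]
tool_rot: [0.04, -0.039, -0.706, 0.706]
force: [0.2, 0.5, 0.1]
opening: -0.0002
t 2.1 tcp [0.3653 0.0958 0.0328] zyaw -96.4 q [ 0.05  0.45  2.17 -0.    0.53  1.74] F [0.2 0.5 0.1] open -0.0
[-0.3047  0.0553]
```

View pics/a.png

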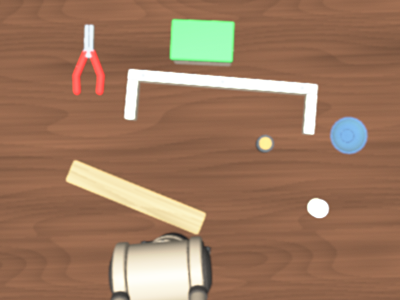

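The arm hides the fingertips, but they stand in front of the clapper's right end (crop pixel ~(185,235)); everything else is unmoved. Pushing the right end forward.

```bash
python3 -m jog '{"delta_pos":[[-0.5,0,1.3],[-1.5,0,1.3],[-2.5,0,1.3],[-3.5,0,1.3],[-4.5,0,1.3],[-5.5,0,1.3],[-6.5,0,1.3],[-7.5,0,1.3],[-8.5,0,1.3],[-9.5,0,1.3],[-10.5,0,1.3],[-11.5,0,1.3]],"rot":[[0,0,0],[0,0,0],[0,0,0],[0,0,0],[0,0,0],[0,0,0],[0,0,0],[0,0,0],[0,0,0],[0,0,0],[0,0,0],[0,0,0]],"hand":[1,1,1,1,1,1,1,1,1,1,1,1]}'
cat >> h.py <<'E'
def look(box=(100,150,420,350),png=None):
    s=bot.sense();c=bot.capture("top")
    if png: cv2.imwrite("pics/"+png,c["color"][100:400,100:500])
    L,R,sz=clapper(c,box);l,r=tobay(L),tobay(R)
    print("bay L",l,"R",r,"C",(l+r)/2,"theta",np.degrees(np.arctan2(r[0]-l[0],l[1]-r[1])).round(1),"size",np.round(sz),"tcp bay",tobay(s["tcp_pos"][:2]),s["tcp_pos"][2].round(4),"F",s["force"].round(1),"t",s["time_s"])
E
python3 -c "
from h import *
look(png='b.png')"
```

```text
time_s: 3.35
tcp_pos: [0.4792, 0.0706, 0.0325]
tool_rot: [0.039, -0.039, -0.706, 0.706]
force: [-1.2, -0.2, -0.2]
opening: -0.0005
bay L [-0.2052  0.2858] R [-0.1422 -0.0056] C [-0.1737  0.1401] theta 12.2 size [ 51. 298.] tcp bay [-0.1887  0.0429] 0.0325 F [-1.2 -0.2 -0.2] t 3.35
```

View pics/b.png

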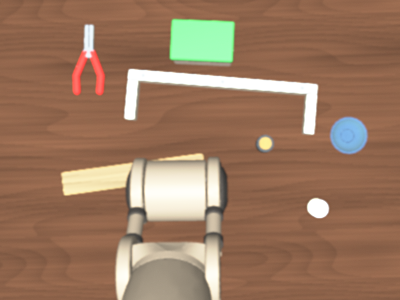

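```bash
python3 -m jog '{"delta_pos":[[-1,0,0],[-2,0,0],[-3,0,0],[-4,0,0],[-4,0,0],[-1,0,0],[2,0,0],[2,-4,0],[2,-8,0],[6,-10,0],[10,-10,0],[10,-10,0]],"rot":[[0,0,0],[0,0,0],[0,0,0],[0,0,0],[0,0,0],[0,0,0],[0,0,0],[0,0,0],[0,0,0],[0,0,0],[0,0,0],[0,0,0]],"hand":[1,1,1,1,1,1,1,1,1,1,1,1]}'
python3 -c "
from h import *
look(png='c.png')
plan()"
```

```text
time_s: 4.6
tcp_pos: [0.3738, 0.0822, 0.1327]
tool_rot: [0.04, -0.038, -0.706, 0.706]
force: [-0.4, -0.2, 0.2]
opening: 0.0001
bay L [-0.2193  0.2736] R [-0.1011  0.0279] C [-0.1602   0.15075] theta 25.7 size [ 47. 273.] tcp bay [-0.2948  0.0428] 0.1327 F [-0.4 -0.2  0.2] t 4.6
t 4.65 tcp [0.3769 0.082  0.133 ] zyaw -96.3 q [ 0.02  0.25  2.05 -0.    0.85  1.7 ] F [ 0.2  0.  -0.3] open -0.0
```

View pics/c.png

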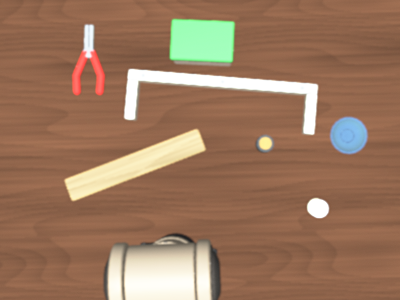

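The crop shows the clapper at about (70,190)–(203,140): θ = 25.7° in the bay frame, with its right end short of the mouth and on the planned line. Next I'll push it lengthwise from the left end.

```bash
python3 -m jog '{"delta_pos":[[0,0,-2],[-1,0,-5],[-2,0,-9],[-3,0,-13],[-4,0,-17],[-5,0,-21],[-5.3,0,-25],[-5.3,0,-27.1],[-5.3,0,-27.1],[-5.3,0,-27.1],[-5.3,0,-27.1],[-5.3,0,-27.1]],"rot":[[0,-0.14,0],[0,-2.02,0],[0,-2.02,0],[0,-2.02,0],[0,-2.02,0],[0,-2.02,0],[0,-2.02,0],[0,-2.02,0],[0,-2.02,0],[0,-2.02,0],[0,-2.02,0],[0,-2.02,0]],"hand":[0.65,0.65,0.65,0.65,0.65,0.65,0.65,0.65,0.65,0.65,0.65,0.65]}'
python3 -c "
from h import *
a=np.degrees(np.arctan2(BX[1],BX[0]))
p=fromway((-.239,.314))
plan((*p,.13,a+25.7),(*p,.03,a+25.7))
print(toolR().as_matrix().round(3),tobay(bot.sense()['tcp_pos'][:2]))"
```

```text
time_s: 5.85
tcp_pos: [0.4626, 0.3456, 0.1321]
tool_rot: [0.528, -0.528, 0.471, -0.471]
force: [-0.1, -0.3, -0.2]
opening: 0.0146
t 5.85 tcp [0.4626 0.3456 0.1321] zyaw 6.5 q [ 0.51  0.55  1.54 -0.    1.05  0.39] F [-0.1 -0.3 -0.2] open 0.015
d [-0.03  0.21 -0.33] rotvec y -0.223 deg 12.8
d [-0.03 10.21 -0.33] rotvec y -0.223 deg 12.8
[[ 0.114  0.     0.993]
 [-0.993  0.     0.114]
 [ 0.    -1.     0.   ]] [-0.2357  0.3144]
```

```bash
python3 -m jog '{"delta_pos":[[0,0,-0.3],[0,3,-0.3],[0,7,-0.3],[0,10,-0.3],[0,10,-0.3]],"rot":[[0,-0.14,0],[0,-0.223,0],[0,-0.223,0],[0,-0.223,0],[0,-0.223,0]],"hand":[0.65,0.65,0.65,0.65,0.65]}' && python3 -m jog '{"delta_pos":[[1,0,0],[2,0,0],[3,0,0],[4,0,0],[5,0,0],[6,0,0],[7,0,0],[8,0,0],[9,0,0],[10,0,0],[11,0,0],[12,0,0]],"rot":[[0,0,0],[0,0,0],[0,0,0],[0,0,0],[0,0,0],[0,0,0],[0,0,0],[0,0,0],[0,0,0],[0,0,0],[0,0,0],[0,0,0]],"hand":[0.65,0.65,0.65,0.65,0.65,0.65,0.65,0.65,0.65,0.65,0.65,0.65]}'
python3 -c "
from h import *
look(png='d.png')
plan()"
```

```text
time_s: 6.35
tcp_pos: [0.457, 0.3436, 0.0283]
tool_rot: [-0.573, 0.578, -0.412, 0.41]
force: [-0.6, -0.4, 0.4]
opening: 0.015
time_s: 7.55
tcp_pos: [0.4979, 0.2306, 0.0326]
tool_rot: [-0.575, 0.576, -0.411, 0.411]
force: [-0.3, 2.6, 1.8]
opening: 0.0145
bay L [-0.1832  0.194 ] R [-0.0675 -0.0506] C [-0.12535  0.0717 ] theta 25.3 size [ 47. 271.] tcp bay [-0.1879  0.204 ] 0.0326 F [-0.3  2.6  1.8] t 7.55
t 7.6 tcp [0.4984 0.2293 0.0325] zyaw 18.9 q [ 0.29  0.65  1.7  -0.    0.79 -0.04] F [ 0.2 -1.5  0.8] open 0.015
```

View pics/d.png

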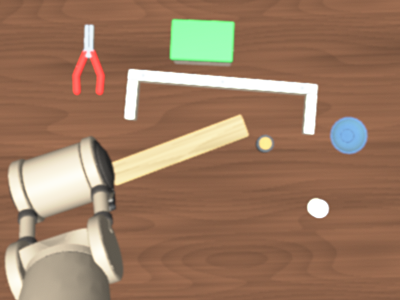

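The crop shows the right end at (245,125), between the post (265,143) and the rail, about 8 mm clear of the post. Continuing along the same line.

```bash
python3 -m jog '{"delta_pos":[[0.8,0,0],[1.6,0,0],[2.4,0,0],[3.2,0,0],[4,0,0],[4.8,0,0],[5.6,0,0],[6.4,0,0],[7.2,0,0],[8,0,0],[8.7,0,0],[9.3,0,0]],"rot":[[0,0,0],[0,0,0],[0,0,0],[0,0,0],[0,0,0],[0,0,0],[0,0,0],[0,0,0],[0,0,0],[0,0,0],[0,0,0],[0,0,0]],"hand":[0.65,0.65,0.65,0.65,0.65,0.65,0.65,0.65,0.65,0.65,0.65,0.65]}'
python3 -c "
from h import *
look(png='e.png')
plan()"
```

```text
time_s: 8.8
tcp_pos: [0.5282, 0.1428, 0.0326]
tool_rot: [-0.575, 0.576, -0.411, 0.411]
force: [0.3, 1.5, -1.6]
opening: 0.0146
bay L [-0.1305  0.0824] R [-0.0283 -0.1343] C [-0.0794  -0.02595] theta 25.2 size [ 47. 240.] tcp bay [-0.1481  0.1201] 0.0326 F [ 0.3  1.5 -1.6] t 8.8
t 8.85 tcp [0.5285 0.1422 0.0327] zyaw 18.9 q [ 0.12  0.65  1.7  -0.    0.79 -0.21] F [ 1.3 -0.9  0.2] open 0.015
```

View pics/e.png

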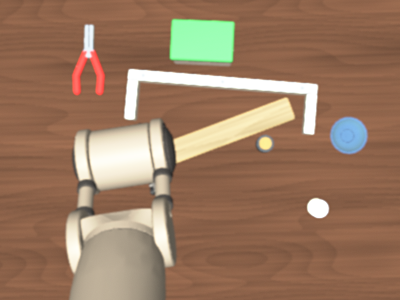

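The crop shows the right end at (290,107), well behind the post (265,143), with R = (-0.028, -0.134) in the bay frame. I'll lift the hand over, turn it square to the bay and drop it in front of the left end.

```bash
python3 -m jog '{"delta_pos":[[-1.5,0,0],[-3,0,0],[-3,-4,0],[-3,-8,0],[0,-8,-3],[4.6,-8,-5.7],[4.6,-8,-5.7],[4.6,-8,-5.7],[4.6,-8,-5.7],[4.6,-8,-5.7],[4.6,-8,-5.7],[4.6,-8,-5.7]],"rot":[[0,0,0],[0,0,0],[0,0,0],[0,0,0],[0,-1.13,0],[0,-1.13,0],[0,-1.13,0],[0,-1.13,0],[0,-1.13,0],[0,-1.13,0],[0,-1.13,0],[0,-1.13,0]],"hand":[0.65,0.65,0.65,0.65,0.65,0.65,0.65,0.65,0.65,0.65,0.65,0.65]}'
python3 -c "
from h import *
p=fromway((-.18,.054));a=np.degrees(np.arctan2(BY[1],BY[0]))
plan((*p,.03,a))"
```

```text
time_s: 10.05
tcp_pos: [0.4886, 0.083, 0.1127]
tool_rot: [-0.706, 0.706, -0.036, 0.036]
force: [0.4, -0.1, 0.2]
opening: 0.0151
t 10.05 tcp [0.4886 0.083  0.1127] zyaw 84.1 q [ 0.01  0.45  1.79 -0.    0.9  -1.45] F [ 0.4 -0.1  0.2] open 0.015
d [ 0.07  8.27 -0.22] rotvec y 0.009 deg -0.5
```

```bash
python3 -m jog '{"delta_pos":[[0,4,0],[0,8.2,0],[0,8.2,0]],"rot":[[0,0,0],[0,0,0],[0,0,0]],"hand":[0.65,0.65,0.65]}' && python3 -m jog '{"delta_pos":[[0.8,0,0],[1.6,0,0],[2.4,0,0.2],[3.2,0,0.5],[4,0,0.8],[4.8,0,1.1],[5.6,0,1.4],[6.4,0,1.7],[7.2,0,2],[8,0,2.3],[8.8,0,2.6],[9.5,0,2.8]],"rot":[[0,0,0],[0,0,0],[0,0,0],[0,0,0],[0,0,0],[0,0,0],[0,0,0],[0,0,0],[0,0,0],[0,0,0],[0,0,0],[0,0,0]],"hand":[0.65,0.65,0.65,0.65,0.65,0.65,0.65,0.65,0.65,0.65,0.65,0.65]}'
python3 -c "
from h import *
look(png='f.png')
plan()"
```

```text
time_s: 10.35
tcp_pos: [0.4851, 0.0827, 0.0266]
tool_rot: [-0.706, 0.706, -0.042, 0.035]
force: [-0.4, 0.3, -0.3]
opening: 0.0148
time_s: 11.55
tcp_pos: [0.5873, 0.099, 0.0305]
tool_rot: [-0.706, 0.706, -0.039, 0.039]
force: [-1.5, -0.3, 0.6]
opening: 0.015
bay L [-0.2457  0.2107] R [-0.232   0.0495] C [-0.23885  0.1301 ] theta 4.9 size [162. 155.] tcp bay [-0.0845  0.0832] 0.0305 F [-1.5 -0.3  0.6] t 11.55
t 11.6 tcp [0.5884 0.0991 0.0307] zyaw 83.7 q [ 0.04  0.71  1.56  0.    0.87 -1.42] F [ 1.2 -0.1 -0.5] open 0.015
```

View pics/f.png

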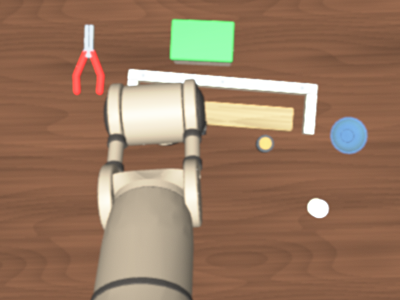

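The crop shows the clapper nearly parallel to the rail, its right end at (293,119), between post and rail and ~20 mm short of the rail. I'll back off, spread the fingers halfway, centre them and push it flush.

```bash
python3 -m jog '{"delta_pos":[[-1.5,0,0],[-3,0,0],[-3,0,-3],[-3,0,-6],[-3,0,-7.8],[-3,0,-7.8],[-2,0,-7.8],[-1,0,-7.8],[-0.2,0,-7.8],[0.6,0,-7.8],[1.4,0,-7.8],[2,0,-7.8]],"rot":[[0,0,0],[0,0,0],[0,0,0],[0,0,0],[0,0,0],[0,0,0],[0,0,0],[0,0,0],[0,0,0],[0,0,0],[0,0,0],[0,0,0]],"hand":[0.65,0.65,0,0,0,0,0,0,0,0,0,0]}'
python3 -c "
from h import *
look(png='g.png')
plan()"
```

```text
time_s: 12.8
tcp_pos: [0.5983, 0.0194, 0.0304]
tool_rot: [-0.706, 0.706, -0.039, 0.038]
force: [-2.6, 1.1, 1.6]
opening: 0.0426
bay L [-0.2217  0.1124] R [-0.2159 -0.074 ] C [-0.2188  0.0192] theta 1.8 size [186. 186.] tcp bay [-0.0647  0.0052] 0.0304 F [-2.6  1.1  1.6] t 12.8
t 12.85 tcp [0.5993 0.0191 0.0305] zyaw 83.7 q [-0.1   0.72  1.55 -0.    0.87 -1.56] F [ 0.1 -0.2 -0.1] open 0.043
```

View pics/g.png

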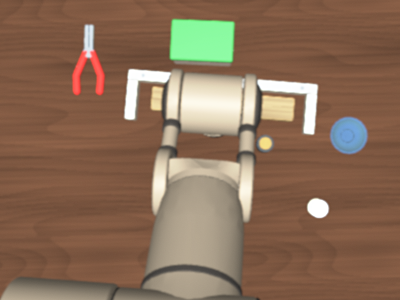

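The crop shows both ends, at (152,98) and (294,107), still parallel to the rail with a slim gap. Pushing the last centimetre.

```bash
python3 -m jog '{"delta_pos":[[0.3,0,0],[0.6,0,0],[0.9,0,0],[0.9,0,0]],"rot":[[0,0,0],[0,0,0],[0,0,0],[0,0,0]],"hand":[0,0,0,0]}'
python3 -c "
from h import *
plan();print(tobay(bot.sense()['tcp_pos'][:2]))"
```

```text
time_s: 13.25
tcp_pos: [0.6074, 0.018, 0.0307]
tool_rot: [-0.706, 0.706, -0.038, 0.039]
force: [0.2, -1.2, -0.5]
opening: 0.0426
t 13.25 tcp [0.6074 0.018  0.0307] zyaw 83.7 q [-0.1   0.73  1.52 -0.    0.89 -1.56] F [ 0.2 -1.2 -0.5] open 0.043
[-0.0555  0.0049]
```

```bash
python3 -m jog '{"delta_pos":[[0.2,0,0],[0.4,0,0],[0.4,0,0]],"rot":[[0,0,0],[0,0,0],[0,0,0]],"hand":[0,0,0]}'; python3 -m jog '{"delta_pos":[[0.1,0,0],[0.2,0,0],[0.2,0,0]],"rot":[[0,0,0],[0,0,0],[0,0,0]],"hand":[0,0,0]}'
```

```text
time_s: 13.55
tcp_pos: [0.6083, 0.018, 0.0306]
tool_rot: [-0.706, 0.706, -0.041, 0.037]
force: [-10.2, 0.5, 6.4]
opening: 0.0429
time_s: 13.85
tcp_pos: [0.6084, 0.018, 0.0305]
tool_rot: [0.706, -0.706, 0.042, -0.035]
force: [-16.4, 1.1, 10.7]
opening: 0.0424
```

The force shows it is against the rail. Backing off and clearing the view.

```bash
python3 -m jog '{"delta_pos":[[-0.6,0,0],[-2,0,0],[-4,0,0],[-4,-4,0],[-4,-8,0],[-8,-10,0],[-12,-10,0],[-16,-10,0],[-20,-10,0],[-20,-10,0]],"rot":[[0,0,0],[0,0,0],[0,0,0],[0,0,0],[0,0,0],[0,0,0],[0,0,0],[0,0,0],[0,0,0],[0,0,0]],"hand":[0,0,0,0,0,0,0,0,0,0]}'
python3 -c "
from h import *
look(png='h.png');look()
t=bot.capture('top')
print('spool',ray(t,cv2.minEnclosingCircle(big(mask(t,(0,0,190),(180,60,255),(400,295,435,325))))[0],.044),'dish',ray(t,cv2.minEnclosingCircle(big(mask(t,(95,100,60),(115,255,255),(425,210,475,260))))[0],.022))"
```

```text
time_s: 14.85
tcp_pos: [0.4089, 0.0402, 0.1304]
tool_rot: [0.706, -0.706, 0.04, -0.037]
force: [0.4, 0.9, -0.1]
opening: 0.0425
bay L [-0.0234  0.1328] R [-0.0234 -0.1397] C [-0.0234  -0.00345] theta 0.0 size [273.  45.] tcp bay [-0.2552  0.0049] 0.1304 F [ 0.4  0.9 -0.1] t 14.85
bay L [-0.0237  0.1328] R [-0.0235 -0.1397] C [-0.0236  -0.00345] theta 0.0 size [273.  45.] tcp bay [-0.2516  0.0048] 0.1311 F [0.9 0.5 0.8] t 14.9
spool [ 0.43074441 -0.16332481] dish [ 0.56414954 -0.2296598 ]
```

View pics/h.png

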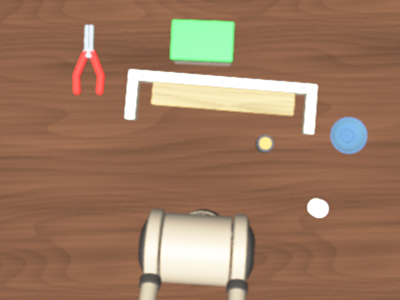

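The crop shows the clapper flush along the rail, from (152,92) to (295,103), the hand clear and the bystanders in place. Handing in.

```bash
python3 -c "
from h import *
print(bot.close_job())"
```

```text
the job is handed in; nothing more can be done
None
```

The clapper lies flush along the back rail between the cheeks, and I handed the job in at about 15 s of the 61 s allowed. I got it there with fingertip pushes only:
1. Pushed the right end forward, to about 25° in the bay frame.
2. Pushed it lengthwise from the left end, so the right end went in behind the post.
3. Swung the left end round.
4. Pressed it flush with the fingers spread halfway; the reading of about 16 N showed it against the rail.

**Clapper position:** the last top-camera check put both end centres 23–24 mm off the rail (limit 37 mm). The middle was 3 mm right of centre (limit 30 mm), at 0° to the rail.

**Bystanders and hand:** the spool and dish measured within about 1 mm of their first positions. I judged the pliers and notions box unmoved by eye only. The hand was backed off about 0.23 m from the clapper and raised.

**Checks that failed or disagreed:**
- My first colour-mask position for the post was about 8 mm off because it caught only a 2×2 pixel patch. The depth image then put the post 101 mm from the rail, as specified.
- Several mid-push readings of the clapper were spoiled because the arm hid it, so I went by the pictures for those.
- I did not measure the clapper's height or tilt directly; it looked flat throughout.

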